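# Load the feed rack with sample canisters in reverse order

### The job

Move the four sample canisters from the white carrying tray into the dark feed rack, one to a cell, in reverse order: the canister that stood nearest the robot in the tray goes into the farthest cell of the rack, the second nearest into the second farthest, and so on, so that the last one sampled is analysed first. Set each one down upright on the floor of its cell, without dropping it or knocking any over.

Things in the scene. Friction and masses are not known exactly. Their poses are not given: they have to be found in the camera images.
- can_tall: Origin: centre of its flat underside, z up along its axis; stands upright on its own pad in the tray at the start, within 2 mm of the pad's centre. Mass 0.14 to 0.34 kg. The tall slim one: plain round steel tube 30 mm in diameter and 86 mm high with a dark band near the top, and on it a dark stub 16 mm in diameter and 9 mm high (95 mm in all).
- can_squat: Origin: centre of its flat underside, z up along its axis; stands upright on its own pad in the tray at the start, within 2 mm of the pad's centre. Mass 0.14 to 0.34 kg. The wide low one: round steel can 42 mm in diameter, sides straight up to 58 mm, then a black lid 38 mm in diameter up to 66 mm.
- can_square: Origin: centre of its flat underside, z up along its axis; stands upright on its own pad in the tray at the start, within 2 mm of the pad's centre. Mass 0.14 to 0.34 kg. The square one: aluminium block 34 x 34 mm and 68 mm high, with a brass stub 18 mm in diameter and 8 mm high on top (76 mm in all). Its flat sides face its own x and y axes; it starts turned up to 0.2 rad from its pad.
- can_hex: Origin: centre of its flat underside, z up along its axis; stands upright on its own pad in the tray at the start, within 2 mm of the pad's centre. Mass 0.14 to 0.34 kg. The six-sided one: steel hexagon 34 mm across flats (39 mm across corners) and 68 mm high, with a dark disc and a dark stub 12 mm in diameter on top (82 mm in all). Two of its flats face its own +y and -y, corners lie on its x axis; it starts turned up to 0.2 rad from its pad.
- pad_tall: Black rubber pad, round, 42 mm in diameter, of the tall canister. Fixed in the tray, 4 mm thick, under that canister at the start (its edge shows all round), so it still shows which place the canister came from when that is gone. Origin: centre of its underside, which lies on the tray's floor; its axes are parallel to the tray's.
- pad_squat: Black rubber pad, round, 54 mm in diameter, of the squat canister. Fixed in the tray, 4 mm thick, under that canister at the start (its edge shows all round), so it still shows which place the canister came from when that is gone. Origin: centre of its underside, which lies on the tray's floor; its axes are parallel to the tray's.
- pad_square: Black rubber pad, square, 48 mm, of the square canister. Fixed in the tray, 4 mm thick, under that canister at the start (its edge shows all round), so it still shows which place the canister came from when that is gone. Origin: centre of its underside, which lies on the tray's floor; its axes are parallel to the tray's.
- pad_hex: Black rubber pad, six-sided, 48 mm across flats, of the six-sided canister. Fixed in the tray, 4 mm thick, under that canister at the start (its edge shows all round), so it still shows which place the canister came from when that is gone. Origin: centre of its underside, which lies on the tray's floor; its axes are parallel to the tray's.
- tray: The white carrying tray, fixed on the bench, 262 x 74 mm with a flat lug at each end; floor 6 mm and rims 10 mm above the bench. It may be to the left or right of the rack. Origin: centre of its underside. Its x axis runs along the row and points away from the robot (turned up to 0.28 rad). The four places (pads) are at x = -93, -31, +31, +93 mm, y = 0, nearest to farthest from the robot.
- rack: The feed rack, fixed on the bench, empty at the start: dark steel walls round four open square cells in one row, 252 x 66 mm, with a flat lug at each end. Cells are 58 x 58 mm inside; aluminium floor 6 mm, walls (4 mm thick) 18 mm above the bench. Origin: centre of its underside. Its x axis runs along the row and points away from the robot (turned up to 0.28 rad). Cell centres are at x = -93, -31, +31, +93 mm, y = 0, nearest to farthest from the robot.
Things that resemble listed ones, but are neither listed nor needed, are in the scene too. What is shaped like the can_tall but blue, green or orange is not meant.

How it is judged (in metres and radians):
At the end, for the whole second after the job is handed in: Each canister stands in the rack cell that mirrors the tray place of its pad (nearest place to farthest cell, and so on): within 15 mm of the cell's centre along and across the row, its foot within 5 mm of the cell floor's height, leaning less than 0.1 rad and at rest (below 0.02 m/s) (((x of pad_tall in the frame of tray between -0.113 and -0.073 m and x of can_tall in the frame of rack between 0.078 and 0.108 m) or (x of pad_tall in the frame of tray between -0.051 and -0.011 m and x of can_tall in the frame of rack between 0.016 and 0.046 m) or (x of pad_tall in the frame of tray between 0.011 and 0.051 m and x of can_tall in the frame of rack between -0.046 and -0.016 m) or (x of pad_tall in the frame of tray between 0.073 and 0.113 m and x of can_tall in the frame of rack between -0.108 and -0.078 m)) and y of can_tall in the frame of rack between -0.015 and 0.015 m and z of can_tall in the frame of rack between 0.001 and 0.011 m and angle between each of can_tall, can_squat, can_square, can_hex's own z axis and vertical below 0.1 rad and linear speed of each of can_tall, can_squat, can_square, can_hex below 0.02 m/s and ((x of pad_squat in the frame of tray between -0.113 and -0.073 m and x of can_squat in the frame of rack between 0.078 and 0.108 m) or (x of pad_squat in the frame of tray between -0.051 and -0.011 m and x of can_squat in the frame of rack between 0.016 and 0.046 m) or (x of pad_squat in the frame of tray between 0.011 and 0.051 m and x of can_squat in the frame of rack between -0.046 and -0.016 m) or (x of pad_squat in the frame of tray between 0.073 and 0.113 m and x of can_squat in the frame of rack between -0.108 and -0.078 m)) and y of can_squat in the frame of rack between -0.015 and 0.015 m and z of can_squat in the frame of rack between 0.001 and 0.011 m and ((x of pad_square in the frame of tray between -0.113 and -0.073 m and x of can_square in the frame of rack between 0.078 and 0.108 m) or (x of pad_square in the frame of tray between -0.051 and -0.011 m and x of can_square in the frame of rack between 0.016 and 0.046 m) or (x of pad_square in the frame of tray between 0.011 and 0.051 m and x of can_square in the frame of rack between -0.046 and -0.016 m) or (x of pad_square in the frame of tray between 0.073 and 0.113 m and x of can_square in the frame of rack between -0.108 and -0.078 m)) and y of can_square in the frame of rack between -0.015 and 0.015 m and z of can_square in the frame of rack between 0.001 and 0.011 m and ((x of pad_hex in the frame of tray between -0.113 and -0.073 m and x of can_hex in the frame of rack between 0.078 and 0.108 m) or (x of pad_hex in the frame of tray between -0.051 and -0.011 m and x of can_hex in the frame of rack between 0.016 and 0.046 m) or (x of pad_hex in the frame of tray between 0.011 and 0.051 m and x of can_hex in the frame of rack between -0.046 and -0.016 m) or (x of pad_hex in the frame of tray between 0.073 and 0.113 m and x of can_hex in the frame of rack between -0.108 and -0.078 m)) and y of can_hex in the frame of rack between -0.015 and 0.015 m and z of can_hex in the frame of rack between 0.001 and 0.011 m); the robot touches nothing.
It fails at once if a canister is knocked or laid over (leaning more than 0.7 rad) (angle between any of can_tall, can_squat, can_square, can_hex's own z axis and vertical above 0.7 rad).
It fails at once if a canister is dropped: it falls free, touching nothing, faster than 0.35 m/s while its foot is more than 35 mm above the bench ((height (world z) of can_tall above 0.035 m and linear speed of can_tall above 0.35 m/s and contact force between anything else and can_tall below 0.01 N) or (height (world z) of can_squat above 0.035 m and linear speed of can_squat above 0.35 m/s and contact force between anything else and can_squat below 0.01 N) or (height (world z) of can_square above 0.035 m and linear speed of can_square above 0.35 m/s and contact force between anything else and can_square below 0.01 N) or (height (world z) of can_hex above 0.035 m and linear speed of can_hex above 0.35 m/s and contact force between anything else and can_hex below 0.01 N)).
It also fails if it takes over 128 s, if anything falls off the work surface, if the arm or the gripper's body presses on something with over 40 N, if the wrist force passes 120 N, or if a joint passes its speed limit or range.

### The arm

A 6-joint arm with a two-finger parallel gripper is mounted at the origin on the work surface. World frame = base frame: x ahead of the robot, y to its left, z up, the work surface at z = 0. Lengths are in m, angles in degrees, forces in N, time in s.
With the tool pointing down it reaches from about 0.2 to 0.875 m from the base axis. Payload 3.4 kg.
Tool frame: the origin (TCP) lies on the centre line of the jaws, within the pads' length; the fingertips stand manip.tip_extent ahead of it and the grasp point (between the pads) lies 8 mm behind it (manip.tip_extent is the distance from the TCP to the fingertips, in m); z points along the fingers, y is the direction in which the jaws open and shut (so a half turn about z gives the same grasp; the last joint's range is limited). The gripper opens to 94 mm and grips with 3 to 60 N. Pads are 16 mm wide; open, the fingers measure 119 mm over their backs; the gripper's body (75 mm by 177 mm) begins 78 mm behind the grasp point.
Start: joints at [59.702, 15.808, 86.224, -0, 77.962, -6.933], TCP at [0.228, 0.528, 0.216] pointing down, gripper open.
Joint ranges: [-165.64, 165.64], [-43.16, 119.46], [12.63, 154.43], [-67.54, 247.53], [6.08, 155.33], [-154.97, 154.97]. Speed limits (degrees/s): [147.25, 147.25, 180, 180, 180, 180].

### API

Orientations are given as [roll, pitch, yaw] about the fixed x, y, z axes, in that order (R = Rz(yaw) Ry(pitch) Rx(roll)).
In Python, from rig import manip, read_camera gives the robot as it stands. The module is installed in compiled form; this text tells all that it offers.
- The arm moves only by the tool jog_arm, never from a script. Its argument "targets" is a list of rows, each a list of 3 entries, a list of its own where there are three numbers: the turn, a rotation vector about the tool's x, y, z in units of 120 degrees (1.0 is 120 degrees), then the shift along the tool's x, y, z in units of 250 mm (1.0 is 250 mm), then the gripper command: -1 is fully open, 1 is shut, values between are in proportion. In form: [[[rx, ry, rz], [x, y, z], grip], ...]. A call has 1 to 20 rows; each row is the pose to reach, as a shift and turn from the pose commanded when the call began, along the tool's axes at that moment; what a row does not reach only later rows make up. A row lasts 1/8 s, in which the tool goes at most 62.5 mm and 10.7 degrees, less where a joint would pass 70% of its speed; a pose out of reach is approached as far as the arm can. A call with a number of a shift or a turn outside -1 to 1 is refused whole. A call with a gripper value outside its range is refused whole. The fingers move at their own pace and stop on an object; "grip_force" is the grip in N (left out, the last holds). Time passes only in rows, so rows that repeat a pose let the fingers close. It gives the time, the measured TCP pose, the force and the opening at its end, in the units of the state.
- manip.state(): the state, without advancing time (a new reading comes with each control period).
- read_camera(name): name is "scene" or "top" or "wrist"; returns a dict with "image" (384x512x3 uint8, blue, green, red), "camera_matrix" (3x3 intrinsics, pixels), "dist_coeffs" ([k1, k2, p1, p2, k3] as OpenCV has them; the pictures are not rectified), "R" (3x3) and "t" (3): a world point X has camera coordinates R X + t; the wrist camera has in their place "T_tool_cam" (4x4, takes a point from camera to tool coordinates, whose origin is the TCP and whose axes are the flange's). Camera axes: x right, y down, z forward; pixel columns grow to the right and rows downward; lengths in m; the calibration is good to about 2 mm. A picture is of the moment at which its call begins: read the wrist's pose just before it. There is no depth.
- manip.sign_off(): hands the job in, once; it reports no verdict.
The state is a dict: "t": time; "joint_positions": joint angles; "qd": joint speeds; "tau": joint torques, N m; "position": TCP position; "eef_rot": TCP orientation; "wrist_force": force on the tool from outside, world axes, zero at the start; "ft_torque": the same for the moment, N m; "grip_width": finger opening in m.
Only numpy, scipy, OpenCV 4.12 (cv2) and the standard library are available. Lean on these libraries where they do the work, as an engineer would, in place of code of your own. Each camera call takes 0.05 s, during which the arm holds its last target. There are 200 camera calls.

## Working session

There is one attempt and no reset: what is moved stays moved. The work goes in short steps, Python scripts to look and compute and a tool call to move; the robot and the scene stay as the last step left them, time stands still between calls to the robot, and variables do not carry over. Pictures are saved under pics/ and viewed, about 12 in all and at most 16, crops included, and the job is handed in when it is done.

Besides the shell and the picture viewer there is one more tool, called after "Emit:" as a command line: name --argument value ..., lists and objects as JSON in quotes. jog_arm: Moves the arm, as the interface text tells. Its arguments: {"type":"object","properties":{"targets":{"type":"array","items":{"type":"array"}},"grip_force":{"type":"number"}},"required":["targets"]}

```bash
mkdir -p pics; ls; python3 - <<'E'
from rig import manip, read_camera
import cv2,numpy as np
print(manip.state(), manip.tip_extent)
a=[]
for n in("top","scene"):
    d=read_camera(n); cv2.imwrite(f"pics/{n}0.png",d["image"]); print(n,d["camera_matrix"],d["dist_coeffs"],d["R"],d["t"])
E
```

```text
pics
{'t': 0.0, 'joint_positions': array([ 5.97015591e+01,  1.58460988e+01,  8.62939885e+01, -1.04068340e-03,
        7.79624011e+01, -6.93458661e+00]), 'qd': array([-0.04953472,  0.01660259, -0.06297051, -0.07363992,  0.03266253,
       -0.01110633]), 'tau': array([-1.72508342e-03, -4.04590631e+01, -2.37222987e+01,  6.97988947e-02,
        3.43903061e-02, -1.18884527e-04]), 'position': array([0.22777575, 0.52736329, 0.21562846]), 'eef_rot': array([-1.79898138e+02, -1.13640860e-02,  1.56636354e+02]), 'wrist_force': array([-0.15175091,  0.12811269,  0.07466621]), 'ft_torque': array([-0.04429822, -0.03861419,  0.00518074]), 'grip_width': 0.09397407356026241} 0.011
top [[415.88746217   0.         257.06359185]
 [  0.         415.88746217 193.17424816]
 [  0.           0.           1.        ]] [-0.01937894  0.          0.          0.          0.        ] [[ 0.02507306 -0.99947069  0.02072882]
 [-0.99112785 -0.02756042 -0.13002309]
 [ 0.13052557 -0.01728483 -0.99129426]] [-0.06372237  0.58732612  0.92304204]
scene [[382.90224351   0.         260.76704435]
 [  0.         382.90224351 186.37934458]
 [  0.           0.           1.        ]] [-0.07858327  0.          0.          0.          0.        ] [[ 0.49990158  0.86605214 -0.00721755]
 [ 0.67876903 -0.39694709 -0.61782328]
 [-0.53793217  0.30395179 -0.78628385]] [-0.23477053 -0.39382648  1.01403225]
```

View pics/top0.png

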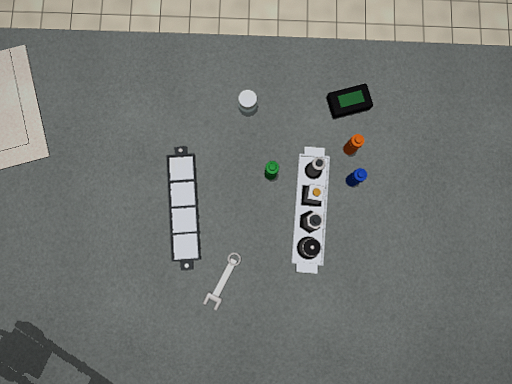

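View pics/scene0.png

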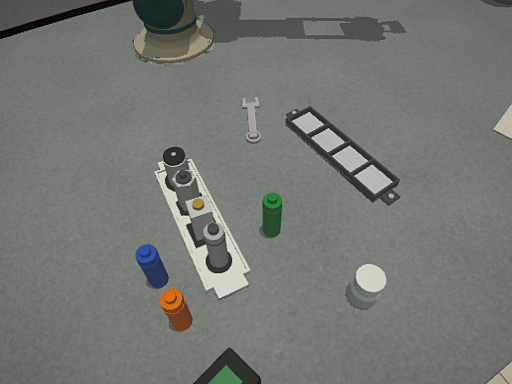

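The top view shows the rack at columns 167-200 (left) and the tray at 293-330. From near to far the tray holds squat (309,247), hex (312,220), square (314,194) and tall (317,165). The scene view agrees, with blue, orange and green decoys beside the tray.

```bash
cat > h.py <<'E'
import cv2,numpy as np
from rig import manip, read_camera
from scipy.spatial.transform import Rotation as Ro
def cam(n):
    s=manip.state(); d=read_camera(n)
    if n=="wrist":
        T=np.eye(4);T[:3,:3]=Ro.from_euler('xyz',s["eef_rot"],degrees=True).as_matrix();T[:3,3]=s["position"]
        C=T@d["T_tool_cam"]; d["R"]=C[:3,:3].T; d["t"]=-C[:3,:3].T@C[:3,3]
    return d
def plane(d,px,z):
    p=cv2.undistortPoints(np.float64(px).reshape(-1,1,2),d["camera_matrix"],d["dist_coeffs"]).reshape(-1,2)
    r=np.c_[p,np.ones(len(p))]@d["R"]; c=-d["R"].T@d["t"]
    return (c+r*((z-c[2])/r[:,2])[:,None])[:,:2]
def proj(d,X):
    return cv2.projectPoints(np.float64(X).reshape(-1,3),cv2.Rodrigues(d["R"])[0],d["t"],d["camera_matrix"],d["dist_coeffs"])[0].reshape(-1,2)
def rect(P):
    (c,s,a)=cv2.minAreaRect(np.float32(P)); b=cv2.boxPoints((c,s,a)); e=[b[1]-b[0],b[2]-b[1]]
    v=max(e,key=np.linalg.norm); v=v*np.sign(v[0]); return np.array(c),np.degrees(np.arctan2(v[1],v[0])),s
def to(x,y,zg,yaw):
    "print shift/turn (units) from now to grasp point at x,y,zg with yaw; TCP is 8 mm lower"
    s=manip.state(); R=Ro.from_euler('xyz',s["eef_rot"],degrees=True)
    dt=Ro.from_euler('xyz',[180,0,yaw],degrees=True); best=min([dt,Ro.from_euler('xyz',[180,0,yaw+180],degrees=True)],key=lambda q:(R.inv()*q).magnitude())
    print("turn",((R.inv()*best).as_rotvec(degrees=True)/120).round(4),"shift",(R.inv().apply(np.array([x,y,zg-.008])-s["position"])/.25).round(4))
E
python3 - <<'E'
from h import *
d=cam("top"); g=cv2.cvtColor(d["image"],6)
for n,x0,x1,z in(("rack",160,206,.006),("tray",286,338,.008)):
    m=np.zeros_like(g); m[140:276,x0:x1]=(g[140:276,x0:x1]>170)
    k,l,s,_=cv2.connectedComponentsWithStats(m)
    for i in range(1,k):
        if s[i,4]<150: m[l==i]=0
        else: print(s[i])
    P=np.argwhere(m)[:,::-1]; W=plane(d,P,z); c,a,sz=rect(W); print(n,c,a,sz)
    cv2.imwrite(f"pics/m_{n}.png",m*255)
    for q in(-93,-31,31,93): print(c+q/1e3*np.array([np.cos(np.radians(a)),np.sin(np.radians(a))]))
for px in((272,163),(361,172),(358,140)): print("decoy top",plane(d,[px],.095))
E
```

```text
[170 157  24  23 506]
[171 182  24  24 527]
[172 208  25  25 546]
[173 234  25  26 564]
rack [0.55574244 0.12613618] 5.772722 (0.2426716387271881, 0.05542369186878204)
[0.46321407 0.116782  ]
[0.52489965 0.12301812]
[0.58658523 0.12925425]
[0.64827082 0.13549037]
[ 292  147   38  127 2221]
tray [ 0.55981272 -0.17736495] -3.1836991 (0.07401695847511292, 0.3010607063770294)
[ 0.46695626 -0.17219996]
[ 0.52886057 -0.17564328]
[ 0.59076488 -0.17908661]
[ 0.65266919 -0.18252993]
decoy top [[ 0.64928793 -0.07837998]]
decoy top [[ 0.63491605 -0.27531643]]
decoy top [[ 0.70721525 -0.2691932 ]]
```

```bash
python3 -c "
from h import *
to(.56,-.177,.28,-3.2)
print(read_camera('wrist')['T_tool_cam'])"
```

```text
turn [-0.0006 -0.0002 -0.168 ] shift [-2.3373 -2.0603 -0.2224]
[[ 6.61678250e-04 -9.67528537e-01 -2.52760940e-01  7.32124736e-02]
 [ 9.99999709e-01  7.36418521e-04 -2.01090708e-04 -1.20507377e-03]
 [ 3.80698836e-04 -2.52760734e-01  9.67528742e-01 -1.67508996e-01]
 [ 0.00000000e+00  0.00000000e+00  0.00000000e+00  1.00000000e+00]]
```

Emit:
jog_arm --targets '[[[0, 0, 0], [-0.78, -0.69, -0.2], -1], [[0, 0, 0], [-0.78, -0.69, -0.2], -1], [[0, 0, 0], [-0.78, -0.69, -0.2], -1], [[0, 0, 0], [-0.78, -0.69, -0.2], -1], [[0, 0, 0], [-0.78, -0.69, -0.2], -1]]'

```text
t: 0.82
position: [0.3398, 0.2898, 0.2673]
eef_rot: [180.0, 0.1, 156.4]
wrist_force: [-0.6, 0.6, 0.2]
grip_width: 0.0938
```

Emit:
jog_arm --targets '[[[0, 0, 0], [-0.78, -0.69, 0], -1], [[0, 0, 0], [-0.78, -0.69, 0], -1], [[0, 0, 0], [-0.78, -0.69, 0], -1], [[0, 0, 0], [-0.78, -0.69, 0], -1], [[0, 0, 0], [-0.78, -0.69, 0], -1]]'

```text
t: 1.45
position: [0.4507, 0.0542, 0.2659]
eef_rot: [-180.0, -0.0, 156.4]
wrist_force: [0.5, 0.3, 0.9]
grip_width: 0.0942
```

Emit:
jog_arm --targets '[[[0, 0, 0], [-0.78, -0.69, 0], -1], [[0, 0, 0], [-0.78, -0.69, 0], -1], [[0, 0, 0], [-0.78, -0.69, 0], -1], [[0, 0, 0], [-0.78, -0.69, 0], -1], [[0, 0, -0.168], [-0.78, -0.69, 0], -1], [[0, 0, -0.168], [-0.78, -0.69, 0], -1], [[0, 0, -0.168], [-0.78, -0.69, 0], -1]]'

```text
t: 2.33
position: [0.5603, -0.1775, 0.2659]
eef_rot: [179.9, -0.0, 176.8]
wrist_force: [0.3, 0.5, 0.1]
grip_width: 0.094
```

```bash
python3 -c "
from h import *
d=cam('wrist'); im=d['image'].copy()
s=manip.state(); print(s['t'],s['position'],s['eef_rot'],s['joint_positions'])
a=np.radians(-3.18)
for q in(-.093,-.031,.031,.093):
    c=np.array([.5598,-.1774])+q*np.array([np.cos(a),np.sin(a)])
    p=proj(d,[*c,.010])[0]; print(p); cv2.drawMarker(im,tuple(int(v) for v in p),(0,0,255),0,8)
    th=np.linspace(0,6.3,40)
cv2.imwrite('pics/w0r.png',d['image']);cv2.imwrite('pics/w0.png',im)"
```

```text
2.375 [ 0.56015428 -0.17753033  0.26603496] [ 1.79927765e+02 -3.56795367e-02  1.76726300e+02] [-2.44032107e+01  1.56468318e+01  7.94809837e+01  5.47312242e-02
  8.49315068e+01 -1.11134352e+02]
[258.92507884 103.84450375]
[258.91439426 145.98896294]
[258.90359287 185.30717425]
[258.89281779 221.92420912]
```

View pics/w0.png

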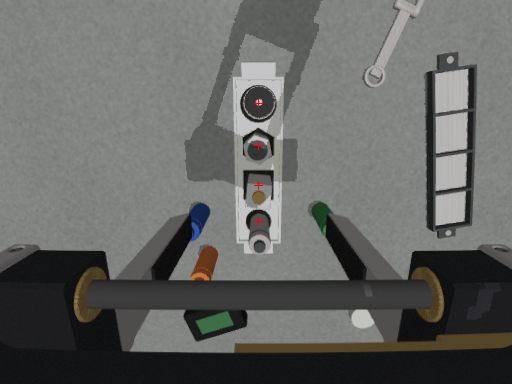

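The predicted place centres (259, 104/146/185/222) fall on the can bases, so the tray pose is good. Next I'll enlarge the crop to read the twist of the hex and the square.

```bash
python3 -c "
import cv2
im=cv2.imread('pics/w0r.png')[120:215,215:305]; cv2.imwrite('pics/w0c.png',cv2.resize(im,None,fx=6,fy=6,interpolation=cv2.INTER_CUBIC))"
```

```text
(no output)
```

View pics/w0c.png

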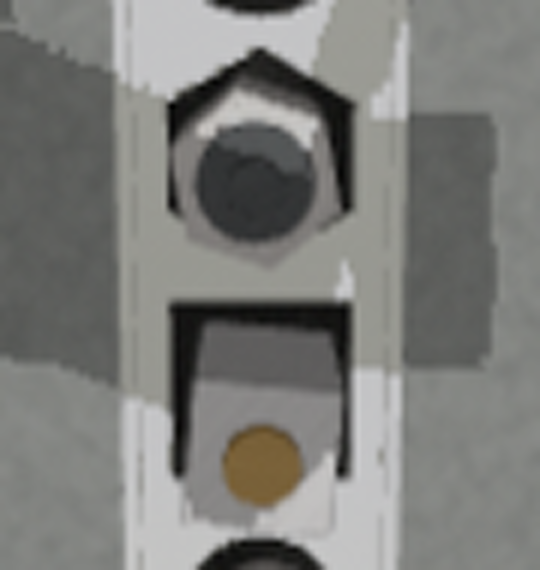

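The square's top corners are about (195,380), (342,390), (332,536) and (181,518) in the crop. The hex's left flat runs (172,155)-(188,240) and its right flat (327,140)-(343,220). I'll convert these to world angles at z=78 mm.

```bash
python3 -c "
from h import *
d=cam('wrist')
f=lambda P:plane(d,np.array(P)/6+[215,120]-.42,.078)
S=f([(195,380),(342,390),(332,536),(181,518)]);H=f([(172,155),(188,240),(327,140),(343,220),(235,88),(267,267)])
an=lambda a,b:np.degrees(np.arctan2(*(b-a)[::-1]))
print('square',S.mean(0),an(S[0],S[3]),an(S[1],S[2]),an(S[0],S[1])+90,an(S[3],S[2])+90, [np.linalg.norm(S[i]-S[i-1]) for i in range(4)])
print('hex',H[:4].mean(0),an(H[0],H[1]),an(H[2],H[3]),an(H[4],H[5]),np.linalg.norm(H[0]-H[1]))
to(.4670,-.1722,.145,-3.2)"
```

```text
square [ 0.58836753 -0.18012363] -9.46441872103905 -6.346054681266251 172.7525606520345 169.60147223908865 [np.float64(0.0323116274911234), np.float64(0.03268992400466072), np.float64(0.034189753713336296), np.float64(0.03452992777824427)]
hex [ 0.52844021 -0.17782874] 6.750977203508423 8.690774716689914 6.834623662391859 0.018608142055651367
turn [ 0.0004 -0.0002 -0.0005] shift [3.728e-01 2.000e-04 5.171e-01]
```

Emit:
jog_arm --targets '[[[0, 0, 0], [0.373, 0, 0.2], -1], [[0, 0, 0], [0.373, 0, 0.52], -1], [[0, 0, 0], [0.373, 0, 0.52], -1], [[0, 0, 0], [0.373, 0, 0.52], -1], [[0, 0, 0], [0.373, 0, 0.65], -1], [[0, 0, 0], [0.373, 0, 0.78], -1], [[0, 0, 0], [0.373, 0, 0.897], -1], [[0, 0, 0], [0.373, 0, 0.897], -1], [[0, 0, 0], [0.373, 0, 0.897], 0.1], [[0, 0, 0], [0.373, 0, 0.897], 0.4], [[0, 0, 0], [0.373, 0, 0.897], 1], [[0, 0, 0], [0.373, 0, 0.897], 1], [[0, 0, 0], [0.373, 0, 0.897], 1], [[0, 0, 0], [0.373, 0, 0.897], 1], [[0, 0, 0], [0.373, 0, 0.897], 1]]' --grip_force 30

```text
t: 4.3
position: [0.4667, -0.1737, 0.0423]
eef_rot: [180.0, -0.0, 176.8]
wrist_force: [0.6, 1.2, 1.9]
grip_width: 0.0413
```

```bash
python3 -c "
from h import *
s=manip.state(); print(s['position'],s['eef_rot'],s['grip_width'],s['wrist_force'])
to(.6483,.1355,.17,5.8);to(.6483,.1355,.047,5.8)"
```

```text
[ 0.46666816 -0.17367202  0.04226859] [ 1.79963855e+02 -8.82984580e-03  1.76780830e+02] 0.041344437442837285 [0.63821793 1.1704156  1.89951591]
turn [ 0.0003 -0.     -0.0752] shift [-0.6559  1.2758 -0.4782]
turn [ 0.0003 -0.     -0.0752] shift [-0.6559  1.2755  0.0138]
```

Emit:
jog_arm --targets '[[[0, 0, 0], [0, 0, -0.1], 1], [[0, 0, 0], [0, 0, -0.25], 1], [[0, 0, 0], [0, 0, -0.42], 1], [[0, 0, 0], [0, 0, -0.5], 1], [[0, 0, 0], [-0.06, 0.12, -0.5], 1], [[0, 0, 0], [-0.16, 0.3, -0.5], 1], [[0, 0, 0], [-0.26, 0.5, -0.5], 1], [[0, 0, 0], [-0.36, 0.7, -0.5], 1], [[0, 0, 0], [-0.46, 0.88, -0.5], 1], [[0, 0, -0.075], [-0.5, 0.97, -0.5], 1], [[0, 0, -0.075], [-0.5, 0.97, -0.5], 1], [[0, 0, -0.075], [-0.5, 0.97, -0.5], 1]]'

```text
t: 5.8
position: [0.6042, 0.0602, 0.1666]
eef_rot: [-180.0, -0.1, -174.3]
wrist_force: [0.4, 0.1, -1.4]
grip_width: 0.0415
```

```bash
python3 -c "
from h import *
s=manip.state(); print(s['position'],s['eef_rot'],s['grip_width'],s['wrist_force'])
to(.6483,.1355,.17,5.8);to(.6483,.1355,.047,5.8)"
```

```text
[0.60424484 0.06024522 0.16659339] [-1.79957707e+02 -1.04589675e-01 -1.74317137e+02] 0.04147716451044923 [ 0.42334466  0.11445619 -1.39022384]
turn [-0.0004 -0.0009 -0.001 ] shift [-0.2052  0.2821  0.0178]
turn [-0.0004 -0.0009 -0.001 ] shift [-0.2061  0.2825  0.5098]
```

Emit:
jog_arm --targets '[[[0, 0, 0], [-0.1, 0.14, 0], 1], [[0, 0, 0], [-0.206, 0.282, 0], 1], [[0, 0, 0], [-0.206, 0.282, 0], 1], [[0, 0, 0], [-0.206, 0.282, 0.1], 1], [[0, 0, 0], [-0.206, 0.282, 0.25], 1], [[0, 0, 0], [-0.206, 0.282, 0.38], 1], [[0, 0, 0], [-0.206, 0.282, 0.44], 1], [[0, 0, 0], [-0.206, 0.282, 0.47], 1], [[0, 0, 0], [-0.206, 0.282, 0.49], 1], [[0, 0, 0], [-0.206, 0.282, 0.5], 1], [[0, 0, 0], [-0.206, 0.282, 0.51], 1], [[0, 0, 0], [-0.206, 0.282, 0.51], 1]]'

```text
t: 7.3
position: [0.6493, 0.1366, 0.04]
eef_rot: [180.0, 0.0, -174.2]
wrist_force: [-0.3, 0.2, -2.5]
grip_width: 0.0416
```

```bash
python3 -c "
from h import *
s=manip.state(); print(s['position'],s['eef_rot'],s['grip_width'],s['wrist_force'])
d=cam('wrist'); cv2.imwrite('pics/w1.png',d['image'])"
```

```text
[0.64933099 0.13660705 0.03996083] [ 1.79997011e+02  2.41603781e-02 -1.74193838e+02] 0.041578998918198225 [-0.34332277  0.20386854 -2.49833246]
```

View pics/w1.png

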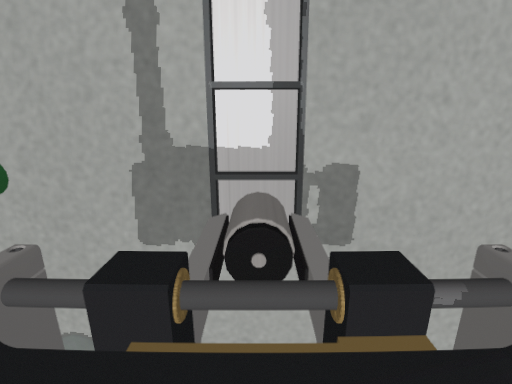

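The squat sits centred between the rack walls, about 2 mm above the cell floor and still hanging at -2.5 N. I'll lower it, release, and head for the hex.

Emit:
jog_arm --targets '[[[0, 0, 0], [0, 0, 0.004], 1], [[0, 0, 0], [0, 0, 0.008], 1], [[0, 0, 0], [0, 0, 0.008], 0.3], [[0, 0, 0], [0, 0, 0.008], -1], [[0, 0, 0], [0, 0, 0.008], -1], [[0, 0, 0], [0, 0, 0.008], -1], [[0, 0, 0], [0, 0, -0.05], -1], [[0, 0, 0], [0, 0, -0.25], -1], [[0, 0, 0], [0, 0, -0.45], -1], [[0, 0, 0], [0, 0, -0.45], -1], [[0, 0, 0], [0.5, -0.98, -0.45], -1], [[0, 0, 0], [0.5, -0.98, -0.45], -1], [[0, 0, 0], [0.5, -0.98, -0.45], -1], [[0, 0, 0], [0.5, -0.98, -0.45], -1], [[0, 0, 0], [0.5, -0.98, -0.45], -1], [[0, 0, 0], [0.5, -0.98, -0.45], -1]]'

```text
t: 9.35
position: [0.5485, -0.1214, 0.1519]
eef_rot: [180.0, -0.1, -174.4]
wrist_force: [-0.2, -0.1, 0.7]
grip_width: 0.094
```

```bash
python3 -c "
from h import *
s=manip.state(); print(s['position'],s['eef_rot'],s['grip_width'],s['wrist_force'])
to(.5287,-.1766,.05,7.5)
d=cam('top'); cv2.imwrite('pics/top1.png',cv2.resize(d['image'][130:290,140:340],None,fx=4,fy=4))"
```

```text
[ 0.5485162  -0.12135513  0.15189365] [ 1.79975666e+02 -5.27479951e-02 -1.74399535e+02] 0.09404215952048477 [-0.18783431 -0.11200318  0.68194582]
turn [ 0.0002 -0.0004 -0.0158] shift [ 0.1    -0.2124  0.4396]
```

View pics/top1.png

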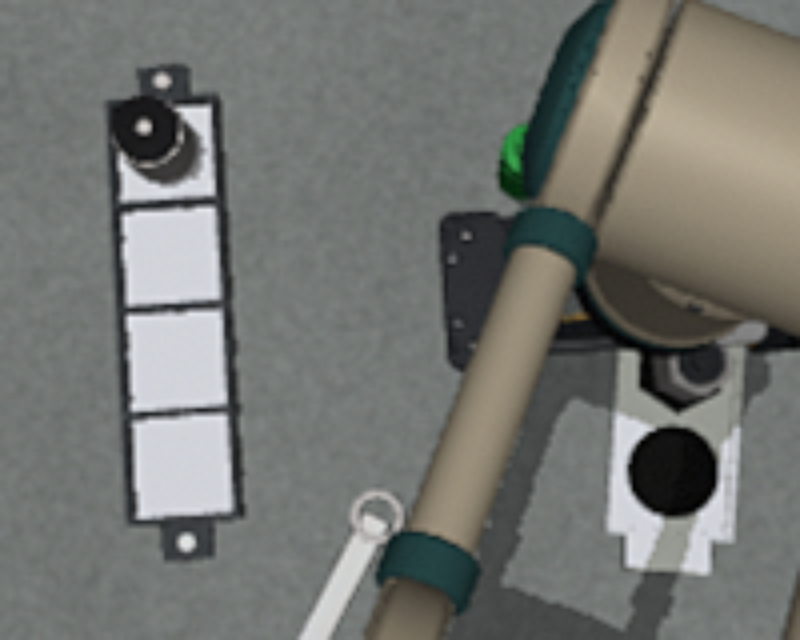

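The squat stands in the far cell (base near (175,160) in the crop), and pad_squat is exposed at (672,470). Next is the hex.

Emit:
jog_arm --targets '[[[0, 0, -0.016], [0.1, -0.212, 0], -1], [[0, 0, -0.016], [0.1, -0.212, 0], -1], [[0, 0, -0.016], [0.1, -0.212, 0], -1], [[0, 0, -0.016], [0.1, -0.212, 0.15], -1], [[0, 0, -0.016], [0.1, -0.212, 0.3], -1], [[0, 0, -0.016], [0.1, -0.212, 0.44], -1], [[0, 0, -0.016], [0.1, -0.212, 0.44], -1], [[0, 0, -0.016], [0.1, -0.212, 0.44], 0.1], [[0, 0, -0.016], [0.1, -0.212, 0.44], 0.4], [[0, 0, -0.016], [0.1, -0.212, 0.44], 1], [[0, 0, -0.016], [0.1, -0.212, 0.44], 1], [[0, 0, -0.016], [0.1, -0.212, 0.44], 1], [[0, 0, -0.016], [0.1, -0.212, 0.44], 1], [[0, 0, -0.016], [0.1, -0.212, 0.44], 1]]'

```text
t: 11.15
position: [0.5302, -0.1755, 0.0423]
eef_rot: [-180.0, 0.0, -172.3]
wrist_force: [0.4, -0.7, 0.7]
grip_width: 0.0335
```

```bash
python3 -c "
from h import *
s=manip.state(); print(s['position'],s['eef_rot'],s['grip_width'],s['wrist_force'])
to(.5866,.1293,.17,5.8)"
```

```text
[ 0.53020341 -0.17546211  0.04225524] [-1.79974693e+02  1.13200085e-02 -1.72283731e+02] 0.03352277109267848 [ 0.36585568 -0.6977348   0.73216437]
turn [-0.0002  0.0001  0.016 ] shift [-0.3873  1.1775 -0.4794]
```

Emit:
jog_arm --targets '[[[0, 0, 0], [0, 0, -0.1], 1], [[0, 0, 0], [0, 0, -0.25], 1], [[0, 0, 0], [0, 0, -0.42], 1], [[0, 0, 0], [0, 0, -0.5], 1], [[0, 0, 0], [-0.04, 0.12, -0.5], 1], [[0, 0, 0], [-0.1, 0.3, -0.5], 1], [[0, 0, 0], [-0.17, 0.5, -0.5], 1], [[0, 0, 0], [-0.24, 0.7, -0.5], 1], [[0, 0, 0], [-0.3, 0.88, -0.5], 1], [[0, 0, 0.016], [-0.33, 0.97, -0.5], 1], [[0, 0, 0.016], [-0.33, 0.97, -0.5], 1], [[0, 0, 0.016], [-0.33, 0.97, -0.5], 1]]'

```text
t: 12.65
position: [0.5786, 0.0755, 0.1666]
eef_rot: [-180.0, -0.1, -174.2]
wrist_force: [-0.3, 0.3, -2.8]
grip_width: 0.0338
```

```bash
python3 -c "
from h import *
s=manip.state(); print(s['position'],s['eef_rot'],s['grip_width'],s['wrist_force'])
to(.5866,.1293,.047,5.8)"
```

```text
[0.57864976 0.07553788 0.16656382] [-1.79965981e+02 -9.77667636e-02 -1.74181340e+02] 0.03381528566660466 [-0.28378604  0.25057217 -2.83980262]
turn [-0.0003 -0.0008  0.0002] shift [-0.0543  0.211   0.51  ]
```

Emit:
jog_arm --targets '[[[0, 0, 0], [-0.02, 0.1, 0], 1], [[0, 0, 0], [-0.054, 0.211, 0], 1], [[0, 0, 0], [-0.054, 0.211, 0], 1], [[0, 0, 0], [-0.054, 0.211, 0.1], 1], [[0, 0, 0], [-0.054, 0.211, 0.25], 1], [[0, 0, 0], [-0.054, 0.211, 0.38], 1], [[0, 0, 0], [-0.054, 0.211, 0.45], 1], [[0, 0, 0], [-0.054, 0.211, 0.49], 1], [[0, 0, 0], [-0.054, 0.211, 0.504], 1], [[0, 0, 0], [-0.054, 0.211, 0.511], 1], [[0, 0, 0], [-0.054, 0.211, 0.518], 1], [[0, 0, 0], [-0.054, 0.211, 0.518], 1]]'

```text
t: 14.15
position: [0.5879, 0.1302, 0.0383]
eef_rot: [-180.0, 0.1, -174.2]
wrist_force: [0.4, -0.5, -1.8]
grip_width: 0.0339
```

Emit:
jog_arm --targets '[[[0, 0, 0], [0, 0, 0], 0.3], [[0, 0, 0], [0, 0, 0], -1], [[0, 0, 0], [0, 0, 0], -1], [[0, 0, 0], [0, 0, 0], -1], [[0, 0, 0], [0, 0, -0.05], -1], [[0, 0, 0], [0, 0, -0.25], -1], [[0, 0, 0], [0, 0, -0.45], -1], [[0, 0, 0], [0, 0, -0.45], -1], [[0, 0, 0], [0.1, -0.98, -0.45], -1], [[0, 0, 0], [0.1, -0.98, -0.45], -1], [[0, 0, 0], [0.1, -0.98, -0.45], -1], [[0, 0, 0], [0.1, -0.98, -0.45], -1], [[0, 0, 0], [0.1, -0.98, -0.45], -1], [[0, 0, 0], [0.1, -0.98, -0.45], -1]]'

```text
t: 15.9
position: [0.5866, -0.1158, 0.1496]
eef_rot: [179.9, -0.1, -174.3]
wrist_force: [-0.3, 1.5, -0.6]
grip_width: 0.094
```

```bash
python3 -c "
from h import *
s=manip.state(); print(s['position'],s['eef_rot'],s['grip_width'],s['wrist_force'])
to(.5897,-.1796,.05,-8.2)
d=cam('wrist'); cv2.imwrite('pics/w2.png',d['image'])"
```

```text
[ 0.58663624 -0.11575561  0.14963386] [ 1.79913609e+02 -6.65921043e-02 -1.74260639e+02] 0.09402218377352782 [-0.25302763  1.46625625 -0.62251674]
turn [ 0.0006 -0.0006  0.1162] shift [ 0.0128 -0.256   0.4302]
```

View pics/w2.png

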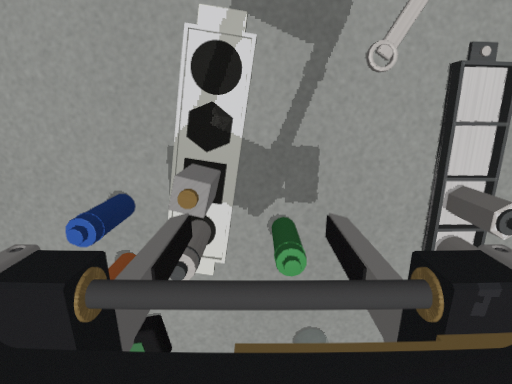

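The hex stands in its cell (around (480,205)). The square at (195,190) is still upright in the tray.

Emit:
jog_arm --targets '[[[0, 0, 0.06], [0.013, -0.15, 0], -1], [[0, 0, 0.116], [0.013, -0.256, 0], -1], [[0, 0, 0.116], [0.013, -0.256, 0], -1], [[0, 0, 0.116], [0.013, -0.256, 0], -1], [[0, 0, 0.116], [0.013, -0.256, 0.15], -1], [[0, 0, 0.116], [0.013, -0.256, 0.3], -1], [[0, 0, 0.116], [0.013, -0.256, 0.43], -1], [[0, 0, 0.116], [0.013, -0.256, 0.43], -1], [[0, 0, 0.116], [0.013, -0.256, 0.43], 0.1], [[0, 0, 0.116], [0.013, -0.256, 0.43], 0.4], [[0, 0, 0.116], [0.013, -0.256, 0.43], 1], [[0, 0, 0.116], [0.013, -0.256, 0.43], 1], [[0, 0, 0.116], [0.013, -0.256, 0.43], 1], [[0, 0, 0.116], [0.013, -0.256, 0.43], 1], [[0, 0, 0.116], [0.013, -0.256, 0.43], 1]]'

```text
t: 17.82
position: [0.5904, -0.1799, 0.0427]
eef_rot: [180.0, -0.0, 171.9]
wrist_force: [0.3, 0.9, 0.9]
grip_width: 0.0341
```

```bash
python3 -c "
from h import *
s=manip.state(); print(s['position'],s['eef_rot'],s['grip_width'],s['wrist_force'])
to(.5249,.1230,.17,5.8)"
```

```text
[ 0.5904226  -0.17994956  0.04266922] [ 1.79970750e+02 -1.35602109e-02  1.71866795e+02] 0.03408226148966519 [0.32393337 0.92132866 0.8683121 ]
turn [ 3.000e-04 -1.000e-04 -1.161e-01] shift [ 0.431   1.1628 -0.4766]
```

Emit:
jog_arm --targets '[[[0, 0, 0], [0, 0, -0.1], 1], [[0, 0, 0], [0, 0, -0.25], 1], [[0, 0, 0], [0, 0, -0.42], 1], [[0, 0, 0], [0, 0, -0.5], 1], [[0, 0, 0], [0.04, 0.12, -0.5], 1], [[0, 0, 0], [0.11, 0.3, -0.5], 1], [[0, 0, 0], [0.18, 0.5, -0.5], 1], [[0, 0, -0.03], [0.26, 0.7, -0.5], 1], [[0, 0, -0.08], [0.32, 0.88, -0.5], 1], [[0, 0, -0.116], [0.36, 0.97, -0.5], 1], [[0, 0, -0.116], [0.36, 0.97, -0.5], 1], [[0, 0, -0.116], [0.36, 0.97, -0.5], 1]]'

```text
t: 19.32
position: [0.5357, 0.0719, 0.1674]
eef_rot: [-180.0, -0.0, -174.2]
wrist_force: [-0.3, 0.3, -2.3]
grip_width: 0.034
```

```bash
python3 -c "
from h import *
s=manip.state(); print(s['position'],s['eef_rot'],s['grip_width'],s['wrist_force'])
to(.5249,.1230,.047,5.8)"
```

```text
[0.53574411 0.0718997  0.16738577] [-1.79955151e+02 -2.09450361e-02 -1.74247260e+02] 0.03399958528423232 [-0.34937905  0.33454645 -2.33011489]
turn [-0.0004 -0.0002 -0.0004] shift [0.0225 0.2081 0.5134]
```

Emit:
jog_arm --targets '[[[0, 0, 0], [0.01, 0.1, 0], 1], [[0, 0, 0], [0.022, 0.208, 0], 1], [[0, 0, 0], [0.022, 0.208, 0], 1], [[0, 0, 0], [0.022, 0.208, 0.1], 1], [[0, 0, 0], [0.022, 0.208, 0.25], 1], [[0, 0, 0], [0.022, 0.208, 0.38], 1], [[0, 0, 0], [0.022, 0.208, 0.45], 1], [[0, 0, 0], [0.022, 0.208, 0.49], 1], [[0, 0, 0], [0.022, 0.208, 0.506], 1], [[0, 0, 0], [0.022, 0.208, 0.513], 1], [[0, 0, 0], [0.022, 0.208, 0.52], 1], [[0, 0, 0], [0.022, 0.208, 0.52], 1]]'

```text
t: 20.82
position: [0.5256, 0.1238, 0.0387]
eef_rot: [-180.0, 0.1, -174.2]
wrist_force: [0.5, -0.6, 2.1]
grip_width: 0.0339
```

Emit:
jog_arm --targets '[[[0, 0, 0], [0, 0, 0], 0.3], [[0, 0, 0], [0, 0, 0], -1], [[0, 0, 0], [0, 0, 0], -1], [[0, 0, 0], [0, 0, 0], -1], [[0, 0, 0], [0, 0, -0.05], -1], [[0, 0, 0], [0, 0, -0.25], -1], [[0, 0, 0], [0, 0, -0.5], -1], [[0, 0, 0], [0, 0, -0.5], -1], [[0, 0, 0], [-0.4, -0.98, -0.5], -1], [[0, 0, 0], [-0.4, -0.98, -0.5], -1], [[0, 0, 0], [-0.4, -0.98, -0.5], -1], [[0, 0, 0], [-0.4, -0.98, -0.5], -1], [[0, 0, 0], [-0.4, -0.98, -0.5], -1], [[0, 0, 0], [-0.4, -0.98, -0.5], -1]]'

```text
t: 22.58
position: [0.6486, -0.1101, 0.1617]
eef_rot: [179.9, -0.1, -174.3]
wrist_force: [-0.4, -0.0, -0.0]
grip_width: 0.0941
```

```bash
python3 -c "
from h import *
s=manip.state(); print(s['position'],s['eef_rot'],s['grip_width'],s['wrist_force'])
to(.6527,-.1825,.05,-3.2)
d=cam('wrist'); cv2.imwrite('pics/w3.png',d['image'])"
```

```text
[ 0.64862642 -0.11011398  0.1616911 ] [ 1.79913787e+02 -1.06457817e-01 -1.74297685e+02] 0.09409045149151325 [-0.38177443 -0.01141899 -0.00276274]
turn [ 0.0006 -0.0009  0.0742] shift [ 0.0117 -0.2905  0.4784]
```

View pics/w3.png

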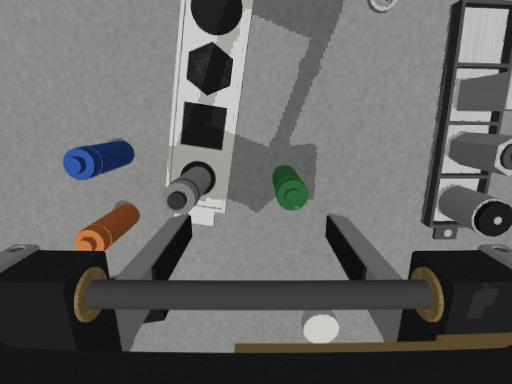

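Square, hex and squat stand upright in their cells at the right, and the tall one remains at (190,190). I'll go in with the jaws partly open to clear the blue decoy.

Emit:
jog_arm --targets '[[[0, 0, 0.04], [0.012, -0.15, 0], -0.5], [[0, 0, 0.074], [0.012, -0.29, 0], -0.5], [[0, 0, 0.074], [0.012, -0.29, 0], -0.5], [[0, 0, 0.074], [0.012, -0.29, 0], -0.5], [[0, 0, 0.074], [0.012, -0.29, 0.17], -0.5], [[0, 0, 0.074], [0.012, -0.29, 0.34], -0.5], [[0, 0, 0.074], [0.012, -0.29, 0.478], -0.5], [[0, 0, 0.074], [0.012, -0.29, 0.478], -0.5], [[0, 0, 0.074], [0.012, -0.29, 0.478], 0.1], [[0, 0, 0.074], [0.012, -0.29, 0.478], 0.4], [[0, 0, 0.074], [0.012, -0.29, 0.478], 1], [[0, 0, 0.074], [0.012, -0.29, 0.478], 1], [[0, 0, 0.074], [0.012, -0.29, 0.478], 1], [[0, 0, 0.074], [0.012, -0.29, 0.478], 1], [[0, 0, 0.074], [0.012, -0.29, 0.478], 1]]'

```text
t: 24.5
position: [0.6537, -0.1823, 0.0438]
eef_rot: [180.0, 0.0, 176.9]
wrist_force: [-0.3, 0.6, 4.6]
grip_width: 0.0295
```

```bash
python3 -c "
from h import *
s=manip.state(); print(s['position'],s['eef_rot'],s['grip_width'],s['wrist_force'])
to(.4632,.1168,.17,5.8)"
```

```text
[ 0.65372884 -0.18226009  0.0437632 ] [1.79993314e+02 3.81834083e-02 1.76908300e+02] 0.029470290842502876 [-0.29959085  0.56489412  4.629817  ]
turn [ 0.      0.0003 -0.0741] shift [ 0.8252  1.1535 -0.4734]
```

Emit:
jog_arm --targets '[[[0, 0, 0], [0, 0, -0.1], 1], [[0, 0, 0], [0, 0, -0.25], 1], [[0, 0, 0], [0, 0, -0.42], 1], [[0, 0, 0], [0, 0, -0.5], 1], [[0, 0, 0], [0.1, 0.12, -0.5], 1], [[0, 0, 0], [0.21, 0.28, -0.5], 1], [[0, 0, 0], [0.33, 0.45, -0.5], 1], [[0, 0, 0], [0.45, 0.62, -0.5], 1], [[0, 0, 0], [0.57, 0.79, -0.5], 1], [[0, 0, -0.074], [0.69, 0.97, -0.5], 1], [[0, 0, -0.074], [0.69, 0.97, -0.5], 1], [[0, 0, -0.074], [0.69, 0.97, -0.5], 1]]'

```text
t: 26.0
position: [0.4945, 0.0688, 0.1679]
eef_rot: [-179.9, 0.0, -174.2]
wrist_force: [0.7, -0.5, -2.1]
grip_width: 0.0297
```

```bash
python3 -c "
from h import *
s=manip.state(); print(s['position'],s['eef_rot'],s['grip_width'],s['wrist_force'])
to(.4632,.1168,.047,5.8)
d=cam('wrist'); cv2.imwrite('pics/w4.png',d['image'])"
```

```text
[0.49453815 0.06881028 0.16788826] [-1.79948792e+02  8.82012728e-03 -1.74196442e+02] 0.029725859344228674 [ 0.6762101  -0.46558254 -2.07847045]
turn [-0.0004  0.0001  0.    ] shift [0.1054 0.2041 0.5154]
```

View pics/w4.png

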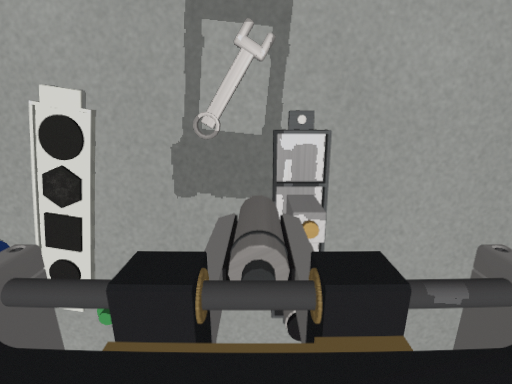

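The tall canister is held straight at (260,240), and the near cell at (300,155) is free.

Emit:
jog_arm --targets '[[[0, 0, 0], [0.05, 0.1, 0], 1], [[0, 0, 0], [0.105, 0.204, 0], 1], [[0, 0, 0], [0.105, 0.204, 0], 1], [[0, 0, 0], [0.105, 0.204, 0.1], 1], [[0, 0, 0], [0.105, 0.204, 0.25], 1], [[0, 0, 0], [0.105, 0.204, 0.38], 1], [[0, 0, 0], [0.105, 0.204, 0.45], 1], [[0, 0, 0], [0.105, 0.204, 0.485], 1], [[0, 0, 0], [0.105, 0.204, 0.5], 1], [[0, 0, 0], [0.105, 0.204, 0.506], 1], [[0, 0, 0], [0.105, 0.204, 0.512], 1], [[0, 0, 0], [0.105, 0.204, 0.512], 1], [[0, 0, 0], [0.105, 0.204, 0.512], 1]]'

```text
t: 27.68
position: [0.4632, 0.1173, 0.0405]
eef_rot: [180.0, 0.0, -174.2]
wrist_force: [-0.4, -0.2, -2.1]
grip_width: 0.0297
```

Emit:
jog_arm --targets '[[[0, 0, 0], [0, 0, 0.004], 1], [[0, 0, 0], [0, 0, 0.004], 1]]'

```text
t: 27.92
position: [0.4633, 0.1173, 0.0398]
eef_rot: [180.0, 0.0, -174.2]
wrist_force: [-0.9, 0.3, 3.6]
grip_width: 0.0297
```

Emit:
jog_arm --targets '[[[0, 0, 0], [0, 0, 0.003], 1], [[0, 0, 0], [0, 0, 0.003], 1]]'

```text
t: 28.18
position: [0.4633, 0.1173, 0.0397]
eef_rot: [180.0, 0.1, -174.2]
wrist_force: [-1.7, 0.6, 10.6]
grip_width: 0.0298
```

Contact is made, so I'll back off slightly, release, rise and move aside.

Emit:
jog_arm --targets '[[[0, 0, 0], [0, 0, -0.004], 1], [[0, 0, 0], [0, 0, -0.004], 0.5], [[0, 0, 0], [0, 0, -0.004], 0], [[0, 0, 0], [0, 0, -0.004], -1], [[0, 0, 0], [0, 0, -0.004], -1], [[0, 0, 0], [0, 0, -0.05], -1], [[0, 0, 0], [0, 0, -0.25], -1], [[0, 0, 0], [0, 0, -0.5], -1], [[0, 0, 0], [0, 0, -0.7], -1], [[0, 0, 0], [0, 0, -0.7], -1], [[0, 0, 0], [0.2, -0.9, -0.7], -1], [[0, 0, 0], [0.2, -0.9, -0.7], -1], [[0, 0, 0], [0.2, -0.9, -0.7], -1], [[0, 0, 0], [0.2, -0.9, -0.7], -1], [[0, 0, 0], [0.2, -0.9, -0.7], -1]]'

```text
t: 30.05
position: [0.435, -0.1139, 0.2124]
eef_rot: [180.0, -0.1, -174.5]
wrist_force: [-0.4, -0.3, -0.2]
grip_width: 0.0939
```

```bash
python3 -c "
from h import *
d=cam('top'); im=d['image'].copy(); a=np.radians(5.77)
for q in(-.093,-.031,.031,.093):
    c=np.array([.5557,.1261])+q*np.array([np.cos(a),np.sin(a)])
    hgt={-.093:.101,-.031:.082,.031:.088,.093:.072}[q]
    print(proj(d,[[*c,.006],[*c,hgt]]))
    p=proj(d,[*c,hgt])[0]; im=cv2.drawMarker(im,tuple(int(round(v)) for v in p),(0,0,255),0,5)
cv2.imwrite('pics/top2.png',cv2.resize(im[135:280,140:340],None,fx=4,fy=4))"
```

```text
[[185.21929479 246.1039962 ]
 [178.47995378 245.93018396]]
[[183.80538723 219.77865511]
 [178.45505301 217.46150855]]
[[182.42493589 193.86415641]
 [176.54342007 189.05727348]]
[[181.0774971  168.36244266]
 [176.37267997 162.80920104]]
```

View pics/top2.png

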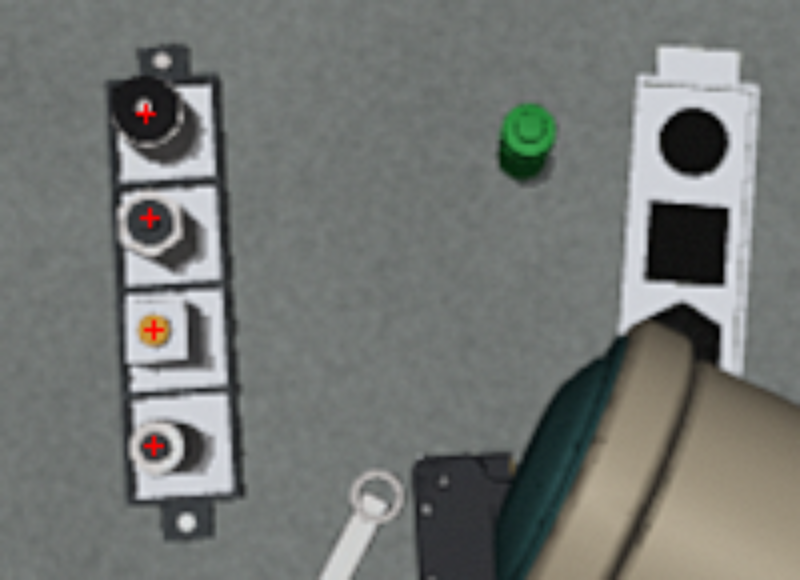

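All four stand upright, with their tops within about 1 px (2 mm) of where a centred canister would appear.

```bash
python3 -c "
from rig import manip
print(manip.sign_off())"
```

```text
the job is handed in; nothing more can be done
None
```

All four canisters are in the rack in reverse order, and I handed the job in at about 30 s of the 128 s allowed. From far cell to near cell they stand squat, hex, square, tall, mirroring squat, hex, square, tall from near to far in the tray.

**Last checks:**
- **Position:** In the final top view all four stand upright. Their tops lie within about 1 px (roughly 2 mm) of where a canister centred in its cell would appear.
- **Clear of the robot:** The arm was well away from the rack, with the gripper open and the wrist force near zero.
- **Forces:** The largest reading I saw was about 10.6 N, a brief press when the tall canister touched the floor. I backed off before releasing it.
- **Disagreement:** Gripping the tall canister left the TCP about 1.5 mm higher than commanded, so I found its set-down height by contact instead of calculating it.

No check failed. I inferred foot heights from TCP height and contact force, and did not measure them in an image.

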